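Clip the second cell into the caddy and hold the caddy up level

ROBOT

A 6-joint arm with a two-finger parallel gripper is mounted at the origin on a cart in front of the work surface, level with it; the furniture and walls round the work are solid. World frame = base frame: x ahead of the robot, y to its left, z up, the work surface at z = 0. Lengths are in mm, angles in rad, forces in N, time in s.
With the tool pointing down it reaches from about 300 to 775 mm from the base axis. Payload 14.6 kg.
Tool frame: the origin (TCP) lies at the very end of the fingers, on their centre line; the grasp point (between the pads) lies grasp_offset behind it (grasp_offset is the distance from the TCP to the grasp point, in mm); z points along the fingers, y is the line along which they close (so a half turn about z gives the same grasp; the last joint's range is limited). The gripper opens to 85 mm and grips with 20 to 120 N. Pads are 22 mm wide; open, the fingers measure 114 mm over their backs; the gripper's body (76 mm by 85 mm) begins 54 mm behind the grasp point. The pads swing forward as they close: fully open they stand 13 mm farther back than shut.
Start: joints at [-1.18, 0.3, 1.521, -0, 1.321, -0.067], TCP at [243.079, -493.358, 231.281] pointing down, gripper open.
Joint ranges: [-3.03, 3.03], [-0.79, 2.21], [0.23, 2.52], [-1.04, 4.18], [0, 3.07], [-2.55, 2.55]. Speed limits (rad/s): [2.22, 2.22, 2.57, 3.14, 3.14, 3.14].

INTERFACE

Orientations are given as a rotation vector (axis times angle).
In Python, from cell import * gives the robot as it stands. The module is installed in compiled form; this text tells all that it offers.
- The arm moves only by the tool servo_tool, never from a script. Its argument "steps" is a list that holds one entry, the list of rows, each a list of 4 numbers: the shift along the world's x, y, z in m, then the turn about the world's z in rad. A call has 1 to 10 rows; each row is the pose to reach, as a shift and turn from the pose commanded when the call began; what a row does not reach only later rows make up. A row lasts 1/12 s, in which the tool goes at most 41.7 mm and 7.16 degrees, less where a joint would pass 70% of its speed; a pose out of reach is approached as far as the arm can. A call with a gripper value outside its range is refused whole. "fingers" is the opening in per cent of the stroke, from 0 (shut) to 100 (fully open), set as the call begins (left out, the last holds). The fingers move at their own pace and stop on an object; the grip force is fixed at half the most. Time passes only in rows, so rows that repeat a pose let the fingers close. It gives the time, the measured TCP pose, the force, the opening and the grip force at its end, in the units of the state.
- read_state(): the state, without advancing time (a new reading comes with each control period).
- grab_frame(name): name is "side" or "top"; returns (picture, depth): 420x560x3 uint8, blue, green, red; 420x560 float32, mm along the optical axis (not along the pixel's ray), 0 where there is no reading.
- camera_info(name): a dict with "fx", "fy", "cx", "cy" (pixels), "rvec" (rotation vector, rad) and "tvec" (3), from world to camera coordinates, as OpenCV has them. Camera axes: x right, y down, z forward; pixel columns grow to the right and rows downward; lengths in mm; the calibration is good to about 2 mm. A picture is of the moment at which its call begins. camera_info takes no time and is no camera call.
- job_done(): hands the job in; it is judged then, once.
Trained networks look in the newest picture that a camera, given by its name, has taken for a name from the list of things; names that differ only in an ending like _2 or _b are one class to them, and where a whole thing is asked for, a point or a joint stands for the part that bears it (a point fixed in the world has none). Each returns a list of dicts, best first, with "score" (0 to 1); they miss things now and then, are a little off and sometimes report something else, mostly with a low value. They report only what shows in the picture. A call takes as long as a camera call. They do not tell look-alikes from the thing itself.
- silhouettes(name, camera): "pixels" (420x560 bool, what is visible of it) and "bbox" ([left, top, right, bottom] in pixels, round what is visible of it).
The state is a dict: "clock": time; "joint_positions": joint angles; "joint_vel": joint speeds; "joint_efforts": joint torques, N m; "eef_pos": TCP position; "ee_rot": TCP orientation; "ft_force": force on the tool from outside, world axes, zero at the start; "torque": the same for the moment, N m; "width": finger opening in mm; "gripper_force": force on a finger pad.
Only numpy, scipy, OpenCV 4.12 (cv2) and the standard library are available. Lean on these libraries where they do the work, as an engineer would, in place of code of your own. Each camera call takes 0.05 s, during which the arm holds its last target. There are 200 camera calls.

TASK

Pick up the single battery cell lying on the bench and press it down into the empty bay of the two-cell caddy, either way round, until it is fully home and the sprung jaw has closed over it, then let go of it. With both cells clipped in, take the caddy by its bar handle, lift it straight up so that it is clear of the bench by about 10 cm, and finish while still holding it there, level and steady, so that I can take it over. Never tip the caddy, and leave the solder reel, the tin of brass wool and the side cutters where they are.

Things in the scene. Friction and masses are not known exactly. Their poses are not given: they have to be found in the camera images.
- cell_loose_mid (a point): Centre of the loose cell: a plain round battery cell, 18.5 mm in diameter, 65 mm long, 46 g, lying on its side by itself on the bench to the robot's right of the caddy (centre 9 mm above the bench). x runs along the cell's axis; it may be turned about that axis. Both ends are alike.
- caddy_base (a point): Centre of the caddy's underside (four rubber feet); z up, x along bays and handle. Loose, 0.28 to 0.48 kg without cells. Grey base plate 100 mm (x) by 156 mm (y), its top at 12 mm; a bay for one cell on either side (cell axes along x, the empty one at y = +50 mm, the full one at y = -50 mm) and a bail handle in the middle (y = 0), whose top at 84 mm is the highest point.
- caddy_handle (a point): Middle of the caddy's bar handle, 76 mm above its underside, over the balance point; axes as the caddy. A black flat-sided bar along x, 12 mm thick (y), 16 mm high, 96 mm long, on two posts at x = +-41 mm, so 72 mm of it is free underneath; 50 mm to either cell's axis. Beside it, out to y = +-30 mm, nothing stands above 16 mm; farther out nothing above 59 mm.
- empty_seat (a point): Centre of a cell when home in the empty bay, 38 mm above the caddy's underside; axes as the caddy (x along the cell). Fork clip: at x = +-21 mm, each 9 mm wide, a slick grey saddle with an upright prong on the handle side (46 mm high, then flared to 54 mm) and a low outer one (37 mm), 0.4 to 1 mm of play. Between them (x = -16 to +16 mm) it is free beside and under the cell, down to 20 mm height.
- jaw_tip (a point): Top edge of the empty bay's black jaw, above its hinge on the outer side of the bay, 59 mm above the caddy's underside. From here a lead-in slopes down to the nose (47 mm high), which overhangs the home cell by 4 mm. A cell pressed straight down touches the lead-in with its centre about 16 mm above home, needs 5 to 15 N to pass the nose, then rests on the saddle. Low end stops leave it 4.7 mm play each way along x.
- jaw_empty (a joint): Sprung jaw of the empty bay, a hinge along the bay at the base outside the cell (rad): 0 = closed (its rest, spring-loaded), about 0.1 when the widest part of a cell passes its nose; about 0 again (below 0.03) with a cell home.
- full_seat (a point): Where the centre of a cell lies when home in the full bay, 50 mm to the caddy's -y side, 38 mm above its underside; same axes as the caddy. The bay is the mirror image of the empty one.
- cell_in_mid (a point): Centre of the cell that is already clipped into the full bay (18.5 mm by 65 mm); x along its axis. It stays there.
- jaw_full (a joint): Sprung jaw of the full bay (rad): 0 = closed; stays closed.
- reel: Bystander: solder reel with an orange top flange, 51 mm across, 31 mm high, standing near the bench's front edge; origin at the centre of its underside.
- wool: Bystander: round grey tin of brass wool, 58 mm across, 33 mm high, beyond the cell; origin at the centre of its underside.
- snips: Bystander: red-handled side cutters lying flat, 116 mm by 57 mm, 12 mm high, beyond the caddy; origin at the centre of their underside.
There are look-alikes about, which are no part of the job. What is shaped like the part that bears cell_in_mid but blue is not meant.

How it is judged:
By the outcome, as a careful person would: the job done as asked, in the order asked, and still so for the second after the job is handed in, while the arm keeps its last pose, push and grip.
It also fails if it takes over 51 s, if anything falls off the work surface, if the arm or the gripper's body presses on something with over 40 N, if the wrist force passes 120 N, or if a joint passes its speed limit or range.

## Working session

There is one attempt and no reset: what is moved stays moved. The work goes in short steps, Python scripts to look and compute and a tool call to move; the robot and the scene stay as the last step left them, time stands still between calls to the robot, and variables do not carry over. Pictures are saved under pics/ and viewed, at most 10 in all, crops included, and the job is handed in when it is done.

Besides the shell and the picture viewer there is one more tool, called after "Call:" as a command line: name --argument value ..., lists and objects as JSON in quotes. servo_tool: Moves the arm, as the interface text tells. Its arguments: {"type":"object","properties":{"steps":{"type":"array","items":{"type":"array","items":{"type":"array","items":{"type":"number"}}}},"fingers":{"type":"number"}},"required":["steps"]}

```bash
mkdir -p pics; cat > h.py <<'E'
from cell import *
import numpy as np, cv2
def world(cam, mask, depth):
    c=camera_info(cam); v,u=np.nonzero(mask&(depth>0)); d=depth[v,u]
    P=np.stack([(u-c['cx'])/c['fx']*d,(v-c['cy'])/c['fy']*d,d],1)
    R=cv2.Rodrigues(np.array(c['rvec'],float))[0]
    return (P-np.array(c['tvec'],float).ravel())@R
E
python3 - <<'E'
from h import *
np.set_printoptions(precision=1,suppress=True)
s=read_state(); print({k:s[k] for k in('clock','eef_pos','ee_rot','ft_force','width')})
for cam in('top','side'):
    im,d=grab_frame(cam); cv2.imwrite(f'pics/{cam}1.png',im); np.savez(f'pics/{cam}1.npz',im=im,d=d)
    for n in('cell_loose_mid','caddy_base','caddy_handle','jaw_empty','wool','reel','snips'):
        for r in silhouettes(n,cam)[:4]:
            p=world(cam,r['pixels'],d)
            if len(p): print(cam,n,round(r['score'],2),r['bbox'],np.median(p,0),p[:,2].max())
E
```

```text
{'clock': 0.0, 'eef_pos': array([ 243. , -493.1,  230.7]), 'ee_rot': array([-3.1, -0.7,  0. ]), 'ft_force': array([-0.6,  0.5,  0.2]), 'width': 85.60581119544113}
top cell_loose_mid 0.85 [339.1, 217.4, 366.0, 245.8] [ 537.7 -312.5   16.2] 21.206417695586754
top caddy_base 0.76 [184.8, 198.7, 260.3, 257.3] [527.  -53.1  12.4] 87.13507727259147
top caddy_handle 0.57 [183.7, 202.7, 260.7, 257.6] [526.7 -52.7  12.5] 87.13507727259147
top jaw_empty 0.72 [185.3, 203.4, 260.2, 257.4] [526.9 -53.   12.5] 87.13507727259147
top jaw_empty 0.52 [185.0, 216.6, 191.2, 242.8] [541.9  10.9  48.6] 60.623044811010985
top wool 0.96 [285.4, 137.5, 311.1, 165.8] [ 700.9 -203.1   19.6] 35.919451344995316
top wool 0.39 [338.7, 215.8, 363.5, 244.2] [ 537.1 -309.4   16.4] 21.206417695586754
top reel 0.74 [318.0, 307.8, 349.7, 337.2] [ 353.5 -280.3   30.2] 35.9251337610699
top snips 0.7 [220.0, 109.0, 247.5, 152.3] [748.5 -49.    9.6] 14.609725861363646
side cell_loose_mid 0.65 [318.7, 193.0, 335.7, 209.9] [ 533.3 -300.1   12.4] 18.154638999490327
side caddy_base 0.9 [234.9, 219.6, 314.9, 284.7] [522.1 -42.7  14.3] 84.44961320393271
side caddy_handle 0.85 [238.6, 217.6, 315.7, 285.8] [520.7 -42.2  14.4] 84.44961320393271
side jaw_empty 0.78 [247.9, 245.6, 276.5, 276.4] [518.   17.7  31.6] 57.95448604038573
side wool 0.68 [235.0, 190.1, 258.5, 211.9] [ 693.  -188.2   21.9] 31.924810249060247
side reel 0.9 [384.3, 215.3, 409.7, 236.2] [ 348.7 -266.3   20.6] 31.76169452673023
side snips 0.73 [164.4, 221.6, 218.3, 235.2] [745.4 -44.5   6.6] 11.105318603768893
```

```bash
python3 - <<'E'
from h import *
a=np.load('pics/top1.npz')['im'];b=np.load('pics/side1.npz')['im']
x=cv2.resize(a[90:350,150:420],None,fx=1.48,fy=1.48,interpolation=2)
y=cv2.resize(b[150:300,140:430],None,fx=1.38,fy=1.38*1.0,interpolation=2)
H=max(x.shape[0],y.shape[0]);f=lambda z:cv2.copyMakeBorder(z,0,H-z.shape[0],0,0,0)
o=np.hstack([f(x),f(y)]);print(o.shape);cv2.imwrite('pics/c1.png',o[:600,:800])
cv2.imwrite('pics/c2.png',cv2.resize(a[180:270,170:380],None,fx=3.8,fy=3.8,interpolation=2)[:, :800])
E
```

```text
(385, 800, 3)
```

View pics/top1.png

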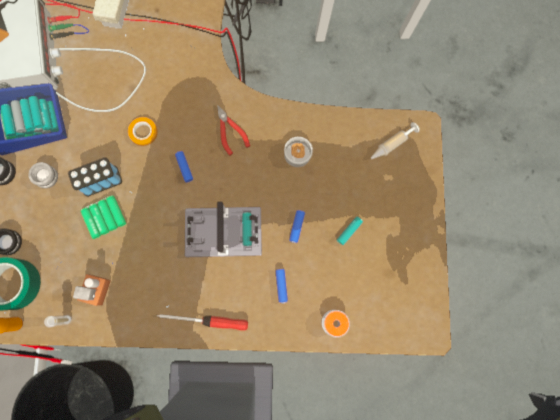

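View pics/c2.png

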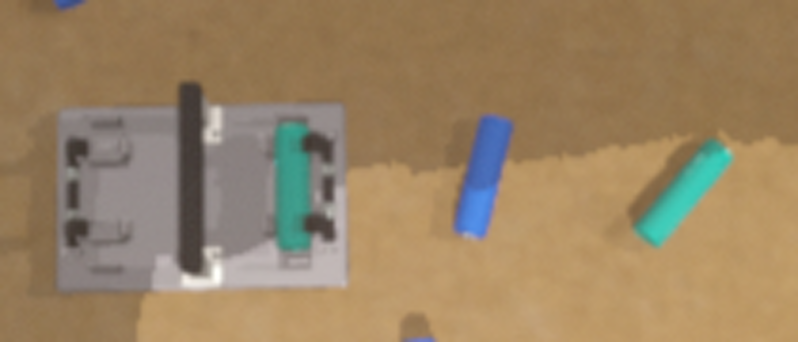

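View pics/side1.png

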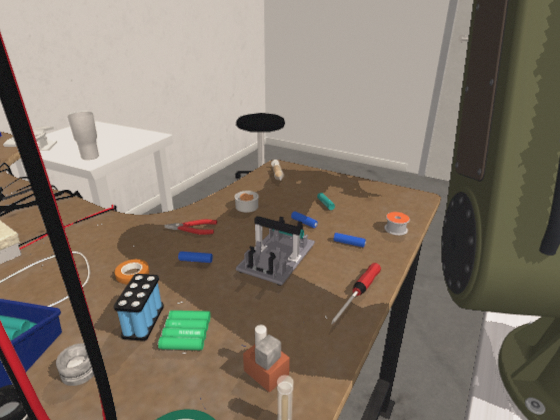

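```bash
cat >> h.py <<'E'
def teal(im):
    h=cv2.cvtColor(im,cv2.COLOR_BGR2HSV); return (h[...,0]>78)&(h[...,0]<97)&(h[...,1]>110)&(h[...,2]>60)
def box(m,u0,v0,u1,v1):
    o=np.zeros_like(m); o[v0:v1,u0:u1]=m[v0:v1,u0:u1]; return o
def rect(p):
    r=cv2.minAreaRect(p[:,:2].astype(np.float32)); b=cv2.boxPoints(r); e=[b[1]-b[0],b[2]-b[1]]
    e=max(e,key=np.linalg.norm); return np.round(r[0],1),np.round(sorted(r[1]),1),round(float((np.degrees(np.arctan2(e[1],e[0]))+90)%180-90),1)
E
python3 - <<'E'
from h import *
np.set_printoptions(precision=1,suppress=True)
D={c:np.load(f'pics/{c}1.npz') for c in('top','side')}
A=np.ones((420,560),bool)
for c,lb,ib,cb in(('top',(330,205,375,255),(238,200,262,255),(180,195,265,262)),('side',(310,188,342,214),(285,215,315,250),(232,213,318,288))):
    im,d=D[c]['im'],D[c]['d']
    for n,bx in(('loose',lb),('in',ib)):
        p=world(c,box(teal(im),*bx),d); print(c,n,len(p),rect(p),p.mean(0),np.percentile(p[:,2],[5,50,95]))
    p=world(c,box(A,*cb),d)
    for n,lo,hi in(('plate',8,16),('handle',76,92),('jawE',50,66),('bench',-6,5)):
        q=p[(p[:,2]>lo)&(p[:,2]<hi)]
        if n=='jawE': q=q[q[:,1]>-40]
        if n=='handle': q=q[abs(q[:,1]+50)<30]
        print(c,n,len(q),rect(q),np.median(q,0),q.min(0),q.max(0))
E
```

```text
top loose 221 (array([ 537.1, -312.6]), array([15.2, 62.1]), -39.9) [ 536.5 -312.1   16.7] [12.6 16.9 19.5]
top in 234 (array([ 530.5, -103. ]), array([14.1, 62.7]), 1.9) [ 530.1 -102.8   45.7] [42.6 45.6 48.9]
top plate 2406 (array([528.9, -53.3]), array([100. , 154.7]), -86.9) [526.7 -42.9  11.7] [ 475.4 -132.8    8. ] [581.2  26.5  16. ]
top handle 300 (array([528.8, -53.3]), array([10.1, 95.5]), 2.7) [527.7 -53.4  83.4] [481.  -60.2  76.6] [576.6 -46.1  87.1]
top jawE 66 (array([526. ,  -3.3]), array([31.8, 49.4]), 2.0) [510.    5.5  54. ] [500.9 -20.1  50. ] [551.2  11.9  60.6]
top bench 1965 (array([537.7, -49.5]), array([139.6, 176. ]), -88.3) [580.4 -47.8  -0.4] [ 465.9 -139.5   -5.9] [609.1  40.5   5. ]
side loose 121 (array([ 547.1, -320.5]), array([25.2, 96.8]), -48.2) [ 532.2 -302.3   12.7] [ 3.6 13.9 17.2]
side in 37 (array([503.3, -78.5]), array([36.8, 66.4]), -61.6) [502.4 -90.7  43. ] [32.2 38.8 69.8]
side plate 1590 (array([527.4, -87.6]), array([ 99.1, 235.3]), -87.5) [523.5 -47.3  10.5] [ 472.8 -203.9    8. ] [576.8  31.5  16. ]
side handle 264 (array([526.5, -48.5]), array([13.9, 94.6]), 1.8) [524.5 -46.   81.3] [479.3 -56.9  76. ] [573.7 -40.1  84.4]
side jawE 54 (array([524.3,  -1.8]), array([31.8, 50.6]), 3.9) [507.3  10.5  52.4] [498.4 -19.   50. ] [550.3  15.5  58.6]
side bench 3140 (array([555.8, -89.4]), array([204.8, 280. ]), -60.1) [549.4 -64.6  -1.6] [ 418.4 -258.3   -4.6] [714.3  68.3   4.9]
```

```bash
python3 - <<'E'
from h import *
import cell
np.set_printoptions(precision=3,suppress=True)
print([n for n in dir(cell) if not n.startswith('_')], getattr(cell,'grasp_offset',None))
s=read_state();R=cv2.Rodrigues(np.array(s['ee_rot'],float))[0];print(R, s['joint_positions'])
print('yaw of tool x',np.degrees(np.arctan2(R[1,0],R[0,0])))
for c in('top','side'):
    k=camera_info(c);Q=cv2.Rodrigues(np.array(k['rvec'],float))[0];print(c,-Q.T@np.array(k['tvec'],float).ravel(),k['fx'])
E
```

```text
['MotionError', 'camera_info', 'grab_frame', 'grasp_offset', 'job_done', 'read_state', 'silhouettes'] 18.700000000000003
[[ 0.897  0.442  0.   ]
 [ 0.442 -0.897 -0.   ]
 [-0.     0.    -1.   ]] [-1.18   0.3    1.521 -0.     1.321 -0.067]
yaw of tool x 26.228136561057195
top [ 397.639 -138.503  955.076] 465.3840254685691
side [194.328 529.686 477.335] 406.73285485690764
```

Candidates: teal cell at (349,230) lying alone right of the caddy; blue cells at (297,226), (281,285) and (183,167) are look-alikes; the teal one at (248,229) is in the full bay, and others sit in the blue bin at top left. The chosen one is (349,230), confirmed in the crop. The empty bay is the left one (world +y).

Call:
servo_tool --steps '[[[0.029,0.018,-0.01,-0.115],[0.058,0.036,-0.02,-0.231],[0.088,0.054,-0.03,-0.346],[0.117,0.073,-0.04,-0.462],[0.147,0.091,-0.05,-0.577],[0.176,0.109,-0.06,-0.693],[0.205,0.127,-0.07,-0.808],[0.234,0.146,-0.08,-0.924],[0.264,0.164,-0.09,-1.04],[0.293,0.182,-0.1,-1.155]]]' --fingers 60

```text
clock: 1.63
eef_pos: [537.5, -310.2, 130.8]
ee_rot: [2.95, -1.081, 0.0]
ft_force: [0.1, -0.7, -0.4]
width: 50.9
gripper_force: 0.0
```

Call:
servo_tool --steps '[[[0,0,-0.035,0],[0,0,-0.06,0],[0,0,-0.08,0],[0,0,-0.09,0],[0,0,-0.09,0],[0,0,-0.09,0]]]'

```text
clock: 2.13
eef_pos: [536.3, -311.6, 41.9]
ee_rot: [2.952, -1.073, 0.001]
ft_force: [-0.1, 0.4, 0.1]
width: 51.3
gripper_force: 0.0
```

```bash
python3 - <<'E'
from h import *
np.set_printoptions(precision=3,suppress=True)
s=read_state();R=cv2.Rodrigues(np.array(s['ee_rot'],float))[0];print(s['clock'],s['eef_pos'],s['width'],s['joint_positions'],np.degrees(np.arctan2(R[1,0],R[0,0])))
v=[]
for c,b in(('top',(320,190,385,265)),('side',(300,175,355,225))):
    im,d=grab_frame(c); p=world(c,box(teal(im),*b),d); print(len(p), p.mean(0) if len(p) else 0)
    v.append(cv2.resize(im[b[1]-20:b[3]+20,b[0]-30:b[2]+30],(400,360)))
cv2.imwrite('pics/g1.png',np.hstack(v))
E
```

```text
2.1333 [ 536.279 -311.629   41.903] 51.26891395996442 [-0.585  0.659  1.465  0.     1.017  1.683] -39.957104904715536
0 0
121 [ 531.695 -301.146   12.73 ]
```

View pics/g1.png

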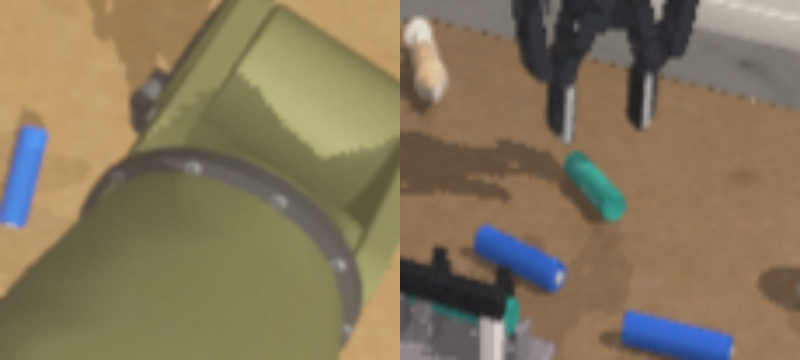

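The side crop shows the open fingers above and straddling the teal cell (crop about (600,185)). I'll go down and grip.

Call:
servo_tool --steps '[[[0,0,-0.02,0],[0,0,-0.032,0],[0,0,-0.038,0],[0,0,-0.038,0],[0,0,-0.038,0]]]'

```text
clock: 2.65
eef_pos: [536.2, -311.5, 3.7]
ee_rot: [2.953, -1.073, 0.0]
ft_force: [-0.2, 1.2, -0.1]
width: 51.4
gripper_force: 0.0
```

Call:
servo_tool --steps '[[[0,0,0,0],[0,0,0,0],[0,0,0,0],[0,0,0,0],[0,0,0,0],[0,0,0,0],[0,0,0,0],[0,0,0,0]]]' --fingers 0

```text
clock: 3.32
eef_pos: [536.4, -311.6, 4.1]
ee_rot: [2.952, -1.073, 0.002]
ft_force: [-1.6, 1.3, 5.2]
width: 16.1
gripper_force: 58.9
```

Call:
servo_tool --steps '[[[0,0,0.01,0],[0,0,0.03,0],[0,0,0.06,0],[0,0,0.09,0],[0,0,0.11,0],[0,0,0.116,0],[0,0,0.116,0],[0,0,0.116,0]]]'

```text
clock: 3.98
eef_pos: [535.7, -311.1, 118.5]
ee_rot: [-2.952, 1.073, 0.001]
ft_force: [-0.8, -0.1, -0.7]
width: 15.6
gripper_force: 59.0
```

```bash
python3 - <<'E'
from h import *
np.set_printoptions(precision=2,suppress=True)
im,d=grab_frame('side'); s=read_state(); print(s['eef_pos'],s['width'],s['gripper_force'],s['ft_force'],s['torque'])
m=teal(im);m[:150]&=True
b=(290,130,365,225);p=world('side',box(m,*b),d);print(len(p),p.mean(0),p.min(0),p.max(0),rect(p))
cv2.imwrite('pics/g2.png',cv2.resize(im[b[1]:b[3],b[0]:b[2]],None,fx=6,fy=6,interpolation=2))
E
```

```text
[ 535.49 -310.98  117.77] 16.110618344113714 58.964160243049264 [-0.11  0.   -0.76] [-0.09  0.05 -0.01]
73 [ 517.11 -293.4   126.26] [ 504.9  -315.58  116.48] [ 533.61 -283.25  132.07] (array([ 522.1, -298.7]), array([17.1, 33.9]), -41.8)
```

View pics/g2.png

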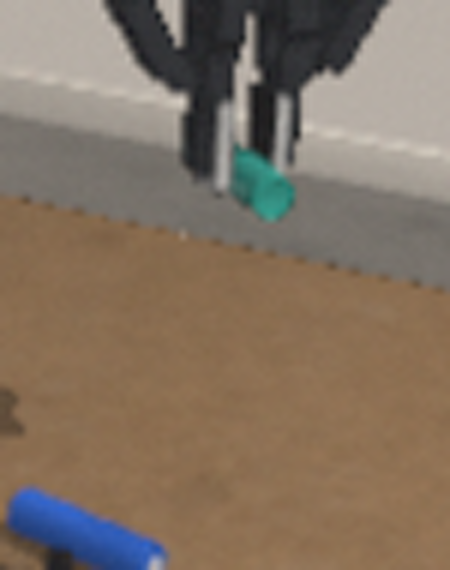

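The crop shows the teal cell held between both pads and clear of the bench, with its near end at crop (275,200). Next I'll carry it to above the empty bay.

Call:
servo_tool --steps '[[[-0.001,0.031,0.004,0.074],[-0.002,0.062,0.008,0.148],[-0.003,0.093,0.01,0.223],[-0.004,0.124,0.01,0.297],[-0.005,0.155,0.01,0.371],[-0.006,0.186,0.01,0.445],[-0.007,0.217,0.01,0.519],[-0.008,0.248,0.01,0.594],[-0.009,0.279,0.01,0.668],[-0.0105,0.31,0.01,0.742]]]'

```text
clock: 4.87
eef_pos: [524.7, 0.2, 127.8]
ee_rot: [-3.14, -0.076, 0.004]
ft_force: [0.9, 0.3, 0.0]
width: 16.1
gripper_force: 59.0
```

Call:
servo_tool --steps '[[[0,0,-0.01,0],[0,0,-0.02,0],[0,0,-0.03,0],[0,0,-0.03,0],[0,0,-0.03,0]]]'

```text
clock: 5.28
eef_pos: [525.1, -2.3, 98.1]
ee_rot: [-3.141, -0.067, 0.004]
ft_force: [-0.3, -0.6, 0.1]
width: 15.8
gripper_force: 59.0
```

```bash
python3 - <<'E'
from h import *
np.set_printoptions(precision=2,suppress=True)
s=read_state();R=cv2.Rodrigues(np.array(s['ee_rot'],float))[0];print(s['clock'],s['eef_pos'],s['width'],s['joint_positions'],np.degrees(np.arctan2(R[1,0],R[0,0])),s['ft_force'])
im,d=grab_frame('side');it,dt=grab_frame('top'); np.savez('pics/b.npz',im=im,d=d,it=it,dt=dt)
A=np.ones((420,560),bool)
p=world('side',box(teal(im),210,190,330,290),d);print('cell',len(p),p.mean(0),np.percentile(p,[3,97],0),rect(p))
p=world('side',box(A,232,190,318,288),d)
for n,lo,hi in(('plate',8,16),('handle',76,86)):
    q=p[(p[:,2]>lo)&(p[:,2]<hi)&(abs(p[:,0]-527)<60)]
    if n=='handle': q=q[q[:,1]<-35]
    print(n,len(q),rect(q),np.median(q,0))
cv2.imwrite('pics/b.png',np.hstack([cv2.resize(im[190:290,220:320],(500,500),interpolation=2),cv2.resize(it[170:290,150:270],(300,300))[:,:300].repeat(1,0) if 0 else cv2.copyMakeBorder(cv2.resize(it[170:290,150:270],(300,300)),0,200,0,0,0)]))
E
```

```text
5.2833 [525.14  -2.3   98.13] 15.783072117864231 [-0.07  0.4   1.72 -0.    1.02  1.45] 2.4574998006710698 [-0.28 -0.63  0.08]
cell 239 [514.87 -16.11  93.69] [[ 492.38 -104.44   34.42]
 [ 553.27    9.29  111.27]] (array([512.5, -50.6]), array([ 64. , 134.2]), 78.8)
plate 1582 (array([528.9, -90.9]), array([ 99.1, 241.5]), -86.9) [524.52 -47.45  10.58]
handle 124 (array([505.7, -50. ]), array([13.4, 53.1]), 0.7) [498.49 -47.8   81.74]
```

View pics/b.png

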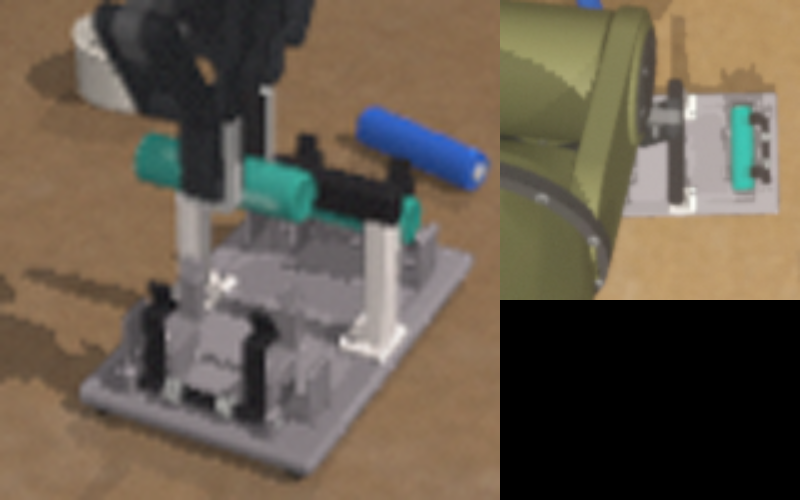

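```bash
cat > m.py <<'E'
from h import *
from scipy.optimize import least_squares
np.set_printoptions(precision=2,suppress=True)
z=np.load('pics/b.npz');im,d=z['im'],z['d']
m=box(teal(im),210,190,330,290)
p=world('side',cv2.erode(m.astype(np.uint8),np.ones((2,2)))>0,d);p=p[(p[:,1]>-30)&(p[:,2]>75)]
def f(q):
    ya,y0,z0,ti=q; dx=p[:,0]-525; a=np.array([np.cos(ya),np.sin(ya),ti]);a/=np.linalg.norm(a)
    v=p-np.array([525,y0,z0]); return np.linalg.norm(v-np.outer(v@a,a),axis=1)-9.25
r=least_squares(f,[0.04,-2,104,0],loss='soft_l1',f_scale=1);print('cell yaw',np.degrees(r.x[0]),'y',r.x[1],'z',r.x[2],'tilt',np.degrees(r.x[3]),'x range',np.percentile(p[:,0],[0,2,98,100]),len(p),r.cost)
# edge projection check: caddy in original pictures; top faces
for c in('top','side'):
    D=np.load(f'pics/{c}1.npz');A=np.ones((420,560),bool)
    w=world(c,box(A,*((180,195,265,262) if c=='top' else (232,213,318,288))),D['d'])
    th=np.radians(2.5);ex=np.array([np.cos(th),np.sin(th)]);ey=np.array([-ex[1],ex[0]])
    o=np.array([528,-52.]);u=(w[:,:2]-o)@ex;v=(w[:,:2]-o)@ey
    h=(abs(v)<15)&(w[:,2]>80)&(abs(u)<60);print(c,'handle top: u',u[h].min(),u[h].max(),'v',np.percentile(v[h],[2,50,98]),'z',np.median(w[h,2]), 'slope',np.degrees(np.polyfit(u[h],v[h],1)[0])+2.5)
    k=(abs(w[:,2]-12)<4)&(abs(v)<90)&(abs(u)<60);print('  plate u',np.percentile(u[k],[.5,99.5]),'v',np.percentile(v[k],[.5,99.5]),'z',np.median(w[k,2]))
    j=(v>30)&(w[:,2]>45)&(w[:,2]<62);print('  jaw/prongs u',u[j&(v>55)].min(),u[j&(v>55)].max(),'v',np.percentile(v[j&(v>55)],[2,50,98]))
    print('  bench z',np.median(w[abs(w[:,2])<5,2]))
E
python3 m.py
```

```text
cell yaw 2.2213633045289045 y -0.8628086849527897 z 101.80440434983173 tilt 0.21627115839803074 x range [491.85 492.16 551.22 552.82] 142 104.30401555337897
top handle top: u -45.669573190545734 48.523124375605654 v [-6.22 -0.83  3.6 ] z 83.44617814439088 slope 2.6698290613909164
  plate u [-48.35  50.15] v [-77.77  75.66] z 11.658201214242844
  jaw/prongs u -25.037218921558313 25.72851922564994 v [55.1  59.28 65.89]
  bench z -0.39454999949062286
side handle top: u -47.28198985879272 45.9572513033259 v [-1.68  4.79  9.44] z 82.23853950352793 slope 2.9132926971660713
  plate u [-50.75  46.44] v [-70.48  80.98] z 10.503648540999157
  jaw/prongs u -26.99588894689208 23.836528488203257 v [60.3  64.9  70.81]
  bench z -1.563199734098942
```

The crop shows the cell held level over the empty bay, parallel to it. The black jaw arms are at crop (155,340) and (260,370), with the fingers midway between them. Measured against the caddy in the same camera, the cell needs to go about 2 mm in +y.

Call:
servo_tool --steps '[[[0,0.001,-0.012,0],[0,0.002,-0.024,0],[0,0.002,-0.032,0],[0,0.002,-0.036,0],[0,0.002,-0.036,0],[0,0.002,-0.036,0]]]'

```text
clock: 5.88
eef_pos: [525.8, 0.5, 63.7]
ee_rot: [3.141, 0.07, 0.001]
ft_force: [0.7, 0.1, -0.2]
width: 15.6
gripper_force: 59.0
```

```bash
python3 - <<'E'
from h import *
np.set_printoptions(precision=2,suppress=True)
s=read_state();print(s['clock'],s['eef_pos'],s['width'],s['ft_force'])
im,d=grab_frame('side');np.savez('pics/b2.npz',im=im,d=d)
cv2.imwrite('pics/b2.png',cv2.resize(im[205:290,230:320],None,fx=7,fy=7,interpolation=2))
E
```

```text
5.8833 [525.79   0.48  63.65] 15.630231209930487 [ 0.68  0.06 -0.23]
```

View pics/b2.png

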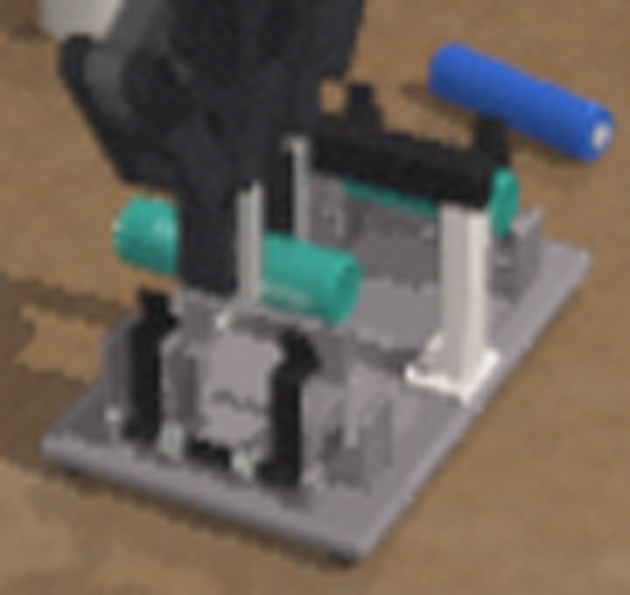

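```bash
python3 - <<'E'
from h import *
np.set_printoptions(precision=1,suppress=True)
k=camera_info('side');Q=cv2.Rodrigues(np.array(k['rvec'],float))[0];C=-Q.T@np.array(k['tvec'],float).ravel()
def onz(u,v,z):
    r=Q.T@np.array([(u-k['cx'])/k['fx'],(v-k['cy'])/k['fy'],1]);return C+r*(z-C[2])/r[2]
# corners caddy-frame: near(-50,78) left(50,78)  right(-50,-78)
for n,(u,v) in dict(near=(282.1,282.9),left=(236.4,267.1),right=(314.3,240.7)).items(): print(n,onz(u,v,12-1.3)[:2])
def proj(P): return cv2.projectPoints(np.array(P,float).reshape(-1,3),np.array(k['rvec'],float),np.array(k['tvec'],float),np.array([[k['fx'],0,k['cx']],[0,k['fy'],k['cy']],[0,0,1]]),None)[0].reshape(-1,2)
d=np.array([np.cos(.043),np.sin(.043)]);t=np.array([525.6,0.3])
a,b=t-32.5*d,t+32.5*d
print('cell ends predicted (unbiased)',proj([[*a,68.8],[*b,68.8]]))
m=box(teal(np.load('pics/b2.npz')['im']),240,225,285,255);v,u=np.nonzero(m);print('teal bbox',u.min(),u.max(),v.min(),v.max())
A=np.load('pics/b2.npz');p=world('side',m,A['d']);print(np.percentile(p,[1,50,99],0))
# bay-side points of caddy now
w=world('side',box(np.ones((420,560),bool),232,213,318,288),A['d'])
q=(w[:,1]-0)*1; j=w[(w[:,2]>50)&(w[:,2]<58)&(w[:,1]>8)];print('jaw tops',len(j),j.min(0),j.max(0),np.median(j,0))
E
```

```text
near [472.3  25.7]
left [570.   28.1]
right [ 481.3 -128.1]
cell ends predicted (unbiased) [[279.5 245.4]
 [248.4 236.3]]
teal bbox 247 284 231 250
[[492.8 -89.3  11.3]
 [509.9   6.7  73.3]
 [555.2  22.6  82.4]]
jaw tops 30 [498.5   9.4  50.1] [549.   15.5  57.9] [506.6  12.2  55.3]
```

Cell and caddy agree to within about 1 mm across; the prongs are just under the cell. I'll go down slowly and watch the force.

Call:
servo_tool --steps '[[[-0.001,0,-0.004,0],[-0.001,0,-0.008,0],[-0.001,0,-0.011,0],[-0.001,0,-0.014,0],[-0.001,0,-0.016,0],[-0.001,0,-0.016,0]]]'

```text
clock: 6.43
eef_pos: [524.7, 0.3, 47.0]
ee_rot: [3.14, 0.07, 0.0]
ft_force: [0.1, -1.9, 0.3]
width: 15.8
gripper_force: 59.0
```

Call:
servo_tool --steps '[[[0,0,-0.002,0],[0,0,-0.004,0],[0,0,-0.006,0],[0,0,-0.006,0],[0,0,-0.006,0]]]'

```text
clock: 6.85
eef_pos: [524.8, 1.2, 41.3]
ee_rot: [-3.14, -0.071, -0.001]
ft_force: [1.1, 4.3, 1.7]
width: 16.3
gripper_force: 59.3
```

Call:
servo_tool --steps '[[[0,0.0005,-0.002,0],[0,0.0005,-0.004,0],[0,0.0005,-0.006,0],[0,0.0005,-0.006,0]]]'

```text
clock: 7.18
eef_pos: [524.1, 1.2, 34.4]
ee_rot: [-3.141, -0.07, 0.002]
ft_force: [0.7, 1.4, -1.9]
width: 15.8
gripper_force: 58.8
```

Call:
servo_tool --steps '[[[0,0,-0.001,0],[0,0,-0.002,0],[0,0,-0.0025,0],[0,0,-0.003,0],[0,0,-0.003,0]]]'

```text
clock: 7.6
eef_pos: [524.6, 1.1, 32.7]
ee_rot: [3.141, 0.07, 0.0]
ft_force: [-4.3, 2.7, 7.9]
width: 16.0
gripper_force: 59.9
```

```bash
python3 - <<'E'
from h import *
np.set_printoptions(precision=2,suppress=True)
s=read_state();print(s['clock'],s['eef_pos'],s['width'],s['ft_force'])
im,d=grab_frame('side')
p=world('side',box(teal(im),235,225,290,275),d);p=p[p[:,1]>-30];print(len(p),np.percentile(p,[2,50,98],0))
cv2.imwrite('pics/b3.png',cv2.resize(im[205:290,230:320],None,fx=7,fy=7,interpolation=2))
E
```

```text
7.6 [524.61   1.14  32.75] 16.010656470608534 [-4.33  2.68  7.92]
101 [[491.43  -5.92  32.41]
 [497.1    7.03  42.05]
 [549.73  17.03  56.77]]
```

View pics/b3.png

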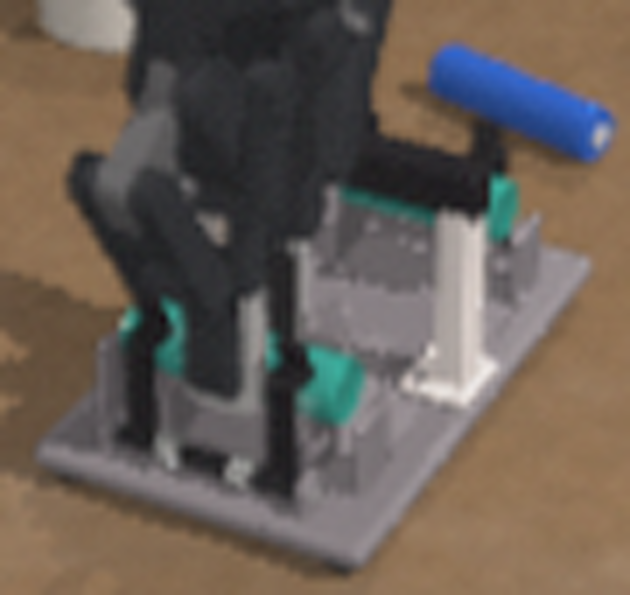

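The crop shows the cell down between the end stops, with both black jaw arms hooked over it at crop (150,320) and (290,360). One last small press, then release a little way.

Call:
servo_tool --steps '[[[0,0,-0.001,0],[0,0,-0.001,0],[0,0,-0.001,0]]]'

```text
clock: 7.9
eef_pos: [524.8, 1.2, 32.6]
ee_rot: [3.141, 0.07, 0.001]
ft_force: [-7.3, 2.5, 17.2]
width: 16.3
gripper_force: 61.1
```

Call:
servo_tool --steps '[[[0,0,0.001,0],[0,0,0.001,0],[0,0,0.001,0],[0,0,0.001,0],[0,0,0.001,0]]]' --fingers 40

```text
clock: 8.32
eef_pos: [525.0, 1.4, 32.7]
ee_rot: [-3.141, -0.071, -0.002]
ft_force: [1.0, 4.7, 5.9]
width: 34.0
gripper_force: 0.0
```

Call:
servo_tool --steps '[[[0,0,0.01,0],[0,0,0.03,0],[0,0,0.06,0],[0,0,0.09,0],[0,-0.01,0.11,0],[0.001,-0.03,0.12,0],[0.002,-0.05,0.12,0],[0.002,-0.05,0.12,0],[0.002,-0.05,0.12,0]]]'

```text
clock: 9.07
eef_pos: [526.4, -49.6, 152.6]
ee_rot: [3.141, 0.068, 0.0]
ft_force: [-0.0, 1.1, -0.2]
width: 34.1
gripper_force: 0.0
```

```bash
python3 - <<'E'
from h import *
np.set_printoptions(precision=2,suppress=True)
s=read_state();R=cv2.Rodrigues(np.array(s['ee_rot'],float))[0];print(s['clock'],s['eef_pos'],s['width'],s['ft_force'],np.degrees(np.arctan2(R[1,0],R[0,0])))
im,d=grab_frame('side')
p=world('side',box(teal(im),235,225,290,275),d);p=p[p[:,1]>-30];print(len(p),np.percentile(p,[2,50,98],0))
w=world('side',box(np.ones((420,560),bool),232,200,318,288),d)
h=w[(w[:,2]>79)&(w[:,2]<85)&(abs(w[:,1]+50)<16)&(abs(w[:,0]-526)<60)];print('handle',len(h),rect(h),np.percentile(h,[2,50,98],0))
print('slope',np.degrees(np.polyfit(h[:,0],h[:,1],1)[0]))
cv2.imwrite('pics/b4.png',cv2.resize(im[185:290,225:325],None,fx=5.6,fy=5.6,interpolation=2))
E
```

```text
9.0667 [526.44 -49.64 152.6 ] 34.14375467151834 [-0.03  1.07 -0.24] 2.469283743913248
200 [[491.57  -9.28  33.12]
 [520.27   3.32  43.2 ]
 [548.01  10.29  48.56]]
handle 200 (array([525.6, -50.9]), array([13.6, 94.8]), 2.0) [[479.7  -57.47  79.27]
 [522.78 -49.43  81.76]
 [570.75 -43.9   83.5 ]]
slope 3.0310901959971015
```

View pics/b4.png

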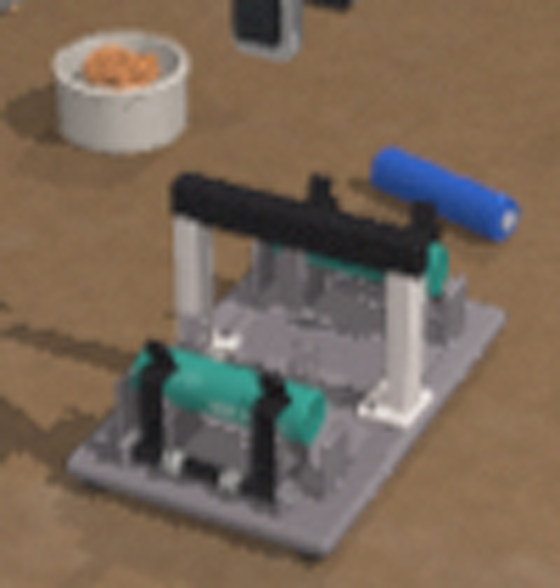

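The cell is home with the jaw arms closed over it, and the fingers are clear. Now the handle (crop (300,225)): same opening, straight down, then close.

Call:
servo_tool --steps '[[[0,0,-0.03,0],[0,0,-0.055,0],[0,0,-0.07,0],[0,0,-0.08,0],[0,0,-0.088,0],[0,0,-0.094,0],[0,0,-0.094,0]]]'

```text
clock: 9.7
eef_pos: [526.4, -48.6, 57.7]
ee_rot: [-3.141, -0.071, 0.001]
ft_force: [-0.0, -0.7, -0.0]
width: 34.3
gripper_force: 0.0
```

Call:
servo_tool --steps '[[[0,0,0,0],[0,0,0,0],[0,0,0,0],[0,0,0,0],[0,0,0,0],[0,0,0,0]]]' --fingers 0

```text
clock: 10.2
eef_pos: [527.1, -49.0, 59.2]
ee_rot: [3.14, 0.07, 0.003]
ft_force: [-0.3, -0.7, 5.6]
width: 10.9
gripper_force: 59.3
```

Call:
servo_tool --steps '[[[0,0,0.003,0],[0,0,0.008,0],[0,0,0.015,0],[0,0,0.024,0],[0,0,0.034,0],[0,0,0.045,0],[0,0,0.056,0],[0,0,0.067,0],[0,0,0.077,0],[0,0,0.086,0]]]'

```text
clock: 11.03
eef_pos: [526.7, -48.9, 145.7]
ee_rot: [3.141, 0.07, 0.001]
ft_force: [-0.5, -0.2, -4.8]
width: 10.9
gripper_force: 58.5
```

Call:
servo_tool --steps '[[[0,0,0.007,0],[0,0,0.012,0],[0,0,0.015,0],[0,0,0.016,0],[0,0,0.016,0],[0,0,0.016,0],[0,0,0.016,0],[0,0,0.016,0],[0,0,0.016,0],[0,0,0.016,0]]]'

```text
clock: 11.87
eef_pos: [526.5, -48.9, 160.1]
ee_rot: [-3.141, -0.07, 0.001]
ft_force: [-0.3, -1.2, -5.1]
width: 10.7
gripper_force: 58.5
```

```bash
python3 - <<'E'
from h import *
np.set_printoptions(precision=2,suppress=True)
s=read_state();print(s['clock'],s['eef_pos'],s['width'],s['ft_force'],s['torque'],s['gripper_force'])
im,d=grab_frame('side')
w=world('side',box(np.ones((420,560),bool),215,150,325,270),d)
q=w[(abs(w[:,2]-112)<8)&(abs(w[:,1]+50)<80)&(abs(w[:,0]-526)<60)]
q=q[(abs(q[:,1]+50)<28)|(q[:,1]>22)|(q[:,1]<-120)]
for _ in range(5):
    c=np.linalg.lstsq(np.c_[q[:,:2]-[526,-50],np.ones(len(q))],q[:,2],rcond=None)[0];r=q[:,2]-np.c_[q[:,:2]-[526,-50],np.ones(len(q))]@c;q=q[abs(r)<3]
print('plate',len(q),'tilt deg',np.degrees(c[:2]),'z',c[2])
cv2.imwrite('pics/b5.png',cv2.resize(im[120:290,200:360],None,fx=3.5,fy=3.5,interpolation=2))
E
```

```text
11.8667 [526.51 -48.85 160.13] 10.736298824457293 [-0.32 -1.19 -5.07] [ 0.01  0.01 -0.02] 58.51517379283905
plate 467 tilt deg [ 0.15 -0.08] z 111.38101809804455
```

View pics/b5.png

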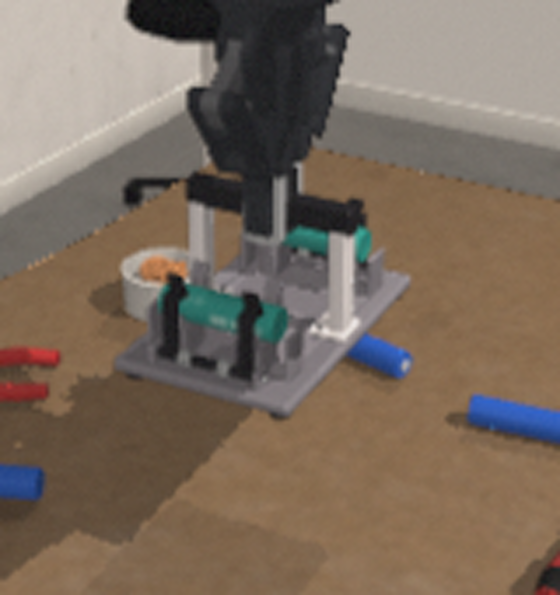

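The picture shows the caddy held level (tilt under 0.2°) about 10 cm up, with both cells clipped in and the jaws closed.

```bash
python3 -c "
from cell import *
print(job_done())"
```

```text
the job is handed in; nothing more can be done
None
```

The job is handed in: the loose cell is clipped home in the empty bay with its jaw closed, and the arm is holding the caddy level by its handle about 10 cm above the bench, without having touched the reel, tin or cutters.

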